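Half-open the sprung dust gate over a fresh heel cup

ROBOT

A 7-joint arm with a two-finger parallel gripper is mounted at the origin on the work surface. World frame = base frame: x ahead of the robot, y to its left, z up, the work surface at z = 0. Lengths are in m, angles in rad, forces in N, time in s.
With the tool pointing down it reaches from about 0.425 to 0.925 m from the base axis. Payload 6.8 kg.
Tool frame: the origin (TCP) lies midway between the tips of the shut fingers; the grasp point (between the pads) lies 19 mm behind it; z points along the fingers, y is the line along which they close (so a half turn about z gives the same grasp; the last joint's range is limited). The gripper opens to 85 mm and grips with 20 to 120 N. Pads are 22 mm wide; open, the fingers measure 114 mm over their backs; the gripper's body (76 mm by 85 mm) begins 54 mm behind the grasp point. The pads swing forward as they close: fully open they stand 13 mm farther back than shut.
Start: joints at [-1.395, 0.477, 0.022, 1.555, -0.011, 1.109, -0.083], TCP at [0.189, 0.648, 0.231] pointing down, gripper open.
Joint ranges: [-2.96, 2.96], [-0.34, 2.1], [-1.41, 1.46], [0.24, 2.44], [-1.37, 4.51], [0.17, 1.92], [-2.96, 2.96]. Speed limits (rad/s): [2.39, 2.39, 3.14, 3.14, 3.14, 3.14, 3.14].

INTERFACE

Orientations are given as a unit quaternion [w, x, y, z].
In Python, from station import * gives the robot as it stands.
- The arm moves only by the shell command python3 -m creep 'ROWS' [FORCE]. ROWS is JSON, a list of rows, each a list of 7 numbers: the gripper command: -1 is shut, 1 is fully open, values between are in proportion, then the shift along the world's x, y, z in mm, then the turn, a rotation vector about the world's x, y, z in rad. A call has 1 to 5 rows; each row shifts and turns the commanded pose from where the row before left it; what a row does not reach is not made up. A row lasts 1/8 s, in which the tool goes at most 62.5 mm and 10.7 degrees, less where a joint would pass 70% of its speed; a pose out of reach is approached as far as the arm can. A call is refused whole if a number of a shift passes 62.5 or a number of a turn 0.188, either way. A call with a gripper value outside its range is refused whole. The fingers move at their own pace and stop on an object; FORCE is the grip in N (left out, the last holds). Time passes only in rows, so rows that do not move let the fingers close. It gives the time, the measured TCP pose, the force, the opening and the grip force at its end, in the units of the state.
- get_obs(): the state, without advancing time (a new reading comes with each control period).
- read_camera(name): name is "scene" or "top"; returns (picture, depth): 420x560x3 uint8, red, green, blue; 420x560 float32, m along the optical axis (not along the pixel's ray), 0 where there is no reading.
- camera_params(name): a dict with "intrinsics" (3x3 intrinsics, pixels), "cam_to_world" (4x4, takes a point from camera to world coordinates). Camera axes: x right, y up, looking along -z (the intrinsics and any distortion apply to the point x, -y, -z); pixel columns grow to the right and rows downward; lengths in m; the calibration is good to about 2 mm. A picture is of the moment at which its call begins. camera_params takes no time and is no camera call.
- hand_in(): hands the job in; it is judged then, once.
The state is a dict: "t": time; "q": joint angles; "joint_vel": joint speeds; "joint_torque": joint torques, N m; "eef_pos": TCP position; "tool_rot": TCP orientation; "contact_force": force on the tool from outside, world axes, zero at the start; "torque": the same for the moment, N m; "gripper_width": opening from 0.0 (shut) to 1.0 (fully open); "grasp_force": force on a finger pad.
Only numpy, scipy, OpenCV 4.12 (cv2) and the standard library are available. Lean on these libraries where they do the work, as an engineer would, in place of code of your own. Each camera call takes 0.05 s, during which the arm holds its last target. There are 200 camera calls.

TASK

Lift the white heel cup out of its wooden mould and set it down flat on its base, without dropping it, in the steel tray in front of the dust hood. Then slide the hood's spring-loaded shutter to half of its travel, never wide open, and keep holding it there: the program finishes while the robot still holds the shutter at half, because it springs shut when let go. Leave the jar, the tape roll and the screwdriver where they are.

Things in the scene. Friction and masses are not known exactly. Their poses are not given: they have to be found in the camera images.
- mould: Light wooden block 140 (x) x 110 (y) x 45 mm high, fixed, left or right of the hood, yaw within 0.5 rad; origin at the centre of its underside, z up. In its top a centred open cavity 88 x 54 mm, 18 mm deep (floor 27 mm above the bench), holds the heel cup with 2 mm play; the cavity's corners at +x are cut at 45 degrees.
- cup: White plastic heel cup, a loose open shell 84 (x) x 50 (y) x 44 mm high, walls 4 mm, base 5 mm, about 0.1 kg; origin at the centre of its underside, z up. Flat side walls parallel to x, 50 mm apart outside: grip across them. The heel end at +x is closed with cut corners, -x is open. Starts in the mould's cavity, yaw as the mould's, top 26 mm above the mould's top.
- hood: Aluminium dust hood with a steel tray, fixed, yaw within 0.25 rad; origin on the bench under the middle of the hood's front face, x away from the robot, y along the face. Box 240 wide (y), 100 deep, 130 mm high. Tray in front: floor 8 mm and lip 20 mm above the bench, inside x = -201 to -15 mm, y = -86 to +86 mm. A 60 x 60 mm mouth in the face is covered by the shutter.
- tray_centre (a point): Point in the middle of the tray, on the upper side of the tray floor (105 mm in front of the hood's face, 8 mm above the bench). Axes as the hood's.
- gate (a joint): Travel of the steel shutter along the hood's +y (leftwards seen from the robot): 0 = shut (start), 0.030 m = half, 0.060 m = fully open at the stop. A spring pushes it shut: about 4 N at 0, 9.5 N at half, 15 N fully open; little friction.
- gate_handle (a point): Centre of the shutter's upright black handle, a block 24 (hood x) x 14 (hood y) x 45 mm high over the hood's front edge, moving with the shutter; centre 163.5 mm, underside 141 mm, top 186 mm above the bench (hood top 130 mm). Pinch it from above across its 14 mm, or push its -y side. Axes as the hood's.
- half_mark (a point): Fixed point where the handle's centre is at half travel (hood y = -10 mm). Dark ridges on the hood's top just behind the handle mark its positions: short = shut (hood y = -40 mm), long = half, short = fully open (+20 mm).
- jar: Grey closed jar with black lid, 68 mm diameter, 85 mm high, origin at the centre of its underside; a bystander on the other side of the hood than the mould.
- tape: Cardboard-brown roll, 96 mm diameter, 48 mm high, lying flat, origin at the centre of its underside; a bystander beyond the work on the left.
- driver: Screwdriver lying on the bench beyond the work on the right; a bystander.
Things that resemble listed ones, but are neither listed nor needed, are in the scene too. What is shaped like the mould but black, pink or purple is not meant.

How it is judged:
On the way, in this order (a step that is already met when the one before it is completed fails the run):
1. the heel cup is lifted clear of the mould by the gripper (z of cup in the frame of mould above 0.052 m and contact force between the fingers and cup above 0.5 N), for 0.1 s.
2. the heel cup stands flat and released in the tray (x of cup in the frame of hood between -0.2 and -0.02 m and y of cup in the frame of hood between -0.085 and 0.085 m and z of cup in the frame of hood between 0.004 and 0.013 m and angle between cup's own z axis and vertical below 0.12 rad and linear speed of cup below 0.03 m/s and contact force between each of the fingers, the arm and cup below 0.1 N), for 0.2 s.
At the end, for the whole second after the job is handed in: The heel cup rests flat (within 0.12 rad) on the tray floor, not touched by the robot; the shutter stands still at 30 mm of its 60 mm travel, within 6 mm, held by the robot alone (contact force above 3 N), with no loose thing against it (all of step 2 and value of joint gate between 0.024 and 0.036 m and velocity of joint gate between -0.01 and 0.01 m/s and contact force between any of the fingers, the arm and gate above 3 N and contact force between each of cup, jar, tape, driver and gate below 0.3 N); the arm keeps its last pose, push and grip.
It fails at once if the shutter is thrown wide open (beyond 54 mm) (value of joint gate above 0.054 m).
It fails at once if the heel cup is dropped or thrown (over 0.8 m/s while not held) (linear speed of cup above 0.8 m/s and contact force between the fingers and cup below 0.05 N).
It fails at once if the jar is moved more than 30 mm (distance of jar from where it was at the start of the episode above 0.03 m).
It fails at once if the tape roll is moved more than 30 mm (distance of tape from where it was at the start of the episode above 0.03 m).
It fails at once if the screwdriver is moved more than 30 mm (distance of driver from where it was at the start of the episode above 0.03 m).
It also fails if it takes over 48 s, if anything falls off the work surface, if the arm or the gripper's body presses on something with over 40 N, if the wrist force passes 120 N, or if a joint passes its speed limit or range.

## Working session

There is one attempt and no reset: what is moved stays moved. The work goes in short steps, Python scripts to look and compute and a shell command to move; the robot and the scene stay as the last step left them, time stands still between calls to the robot, and variables do not carry over. Pictures are saved under pics/ and viewed, at most 10 in all, crops included, and the job is handed in when it is done.

```bash
mkdir -p pics
cat > h.py <<'E'
from station import *
import numpy as np, cv2
def snap(n,f=None):
    im,d=read_camera(n)
    if f: cv2.imwrite('pics/'+f,im[:,:,::-1])
    np.savez('/tmp/'+n,im=im,d=d); return im,d
def pts(n,d):
    p=camera_params(n);K=np.array(p["intrinsics"]);T=np.array(p["cam_to_world"])
    v,u=np.mgrid[:d.shape[0],:d.shape[1]]
    c=np.stack([(u-K[0,2])/K[0,0]*d,-(v-K[1,2])/K[1,1]*d,-d],-1)
    return c@T[:3,:3].T+T[:3,3]
E
python3 - <<'E'
from h import *
for n in("scene","top"):
    snap(n,n+'0.png'); p=camera_params(n); print(p)
print(get_obs())
E
```

```text
{'intrinsics': array([[395.08213552,   0.        , 280.51592913],
       [  0.        , 395.08213552, 207.99837929],
       [  0.        ,   0.        ,   1.        ]]), 'cam_to_world': array([[-0.67288872, -0.48979706,  0.55436416,  1.20463019],
       [ 0.73938197, -0.42187968,  0.52472072,  0.73435632],
       [-0.02313169,  0.76296552,  0.64602519,  0.94388903],
       [ 0.        ,  0.        ,  0.        ,  1.        ]])}
{'intrinsics': array([[395.70296501,   0.        , 284.06027092],
       [  0.        , 395.70296501, 209.21679567],
       [  0.        ,   0.        ,   1.        ]]), 'cam_to_world': array([[ 0.0150676 ,  0.99436522, -0.10493227,  0.43413657],
       [-0.99964795,  0.01268866, -0.02330198,  0.06825015],
       [-0.02183923,  0.10524643,  0.99420633,  1.23768482],
       [ 0.        ,  0.        ,  0.        ,  1.        ]])}
{'t': 0.1, 'q': array([-1.39510579,  0.47775239,  0.02237167,  1.55636176, -0.01149925,
        1.10930747, -0.08308329]), 'joint_vel': array([ 0.0004396 , -0.00261033,  0.00078985, -0.00317587, -0.00100477,
       -0.00061809,  0.00079987]), 'joint_torque': array([ 4.21491030e-03, -5.97763002e+01,  1.61377944e+00, -2.81954277e+01,
        1.28149433e-02,  5.06373035e-03, -1.10102664e-05]), 'eef_pos': array([0.18887461, 0.64747025, 0.2303962 ]), 'tool_rot': array([-5.10084456e-05,  1.41413994e-01,  9.89950180e-01, -8.48652579e-04]), 'contact_force': array([-0.68825531,  0.65635276,  1.04508452]), 'torque': array([-0.0312844 , -0.03099147, -0.01319196]), 'grasp_force': 0.0, 'gripper_width': 0.9983007437068154}
```

View pics/scene0.png

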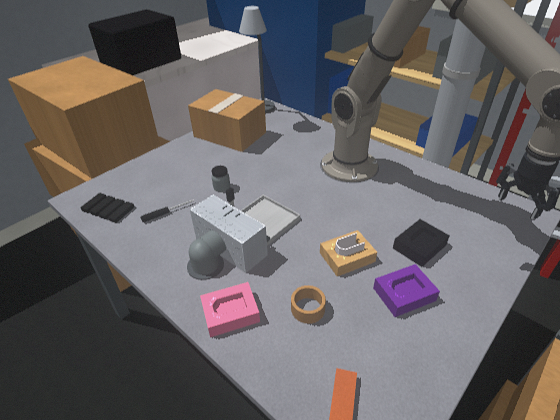

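View pics/top0.png

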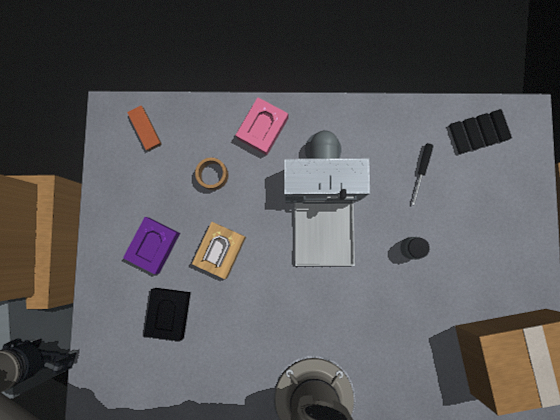

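The top view shows the wooden mould with the white cup at about (218,250). The hood is at (327,178), the tray at (323,235), the black handle at (344,194) and the jar at (415,248). Next I measure these.

Run:
```python
from h import *
z=np.load('/tmp/top.npz');im=z['im'];P=pts('top',z['d'])
hsv=cv2.cvtColor(im,cv2.COLOR_RGB2HSV)
box=np.zeros(im.shape[:2],bool);box[215:285,185:250]=1
def rect(m,n):
    q=P[m][:,:2];r=cv2.minAreaRect((q*1000).astype(np.float32));print(n,m.sum(),r,'medz',np.median(P[m][:,2]),'box',cv2.boxPoints(r).round(0).tolist())
Z=P[...,2]
rect(box&(abs(Z-.045)<.006),'mouldtop')
rect(box&(Z>.06),'cuptop')
hb=np.zeros_like(box);hb[145:205,270:385]=1
rect(hb&(abs(Z-.13)<.006)&(hsv[...,2]>120),'hoodtop')
rect(hb&(Z>.165),'handle')
tb=np.zeros_like(box);tb[195:275,285:362]=1
rect(tb&(abs(Z-.014)<.012)&(Z>.004),'tray')
jb=np.zeros_like(box);jb[230:265,395:435]=1
rect(jb&(Z>.075),'jar')
```

```text
mouldtop 1211 ((433.9283752441406, 292.6184387207031), (110.97924041748047, 140.3022918701172), 66.6585693359375) medz 0.045133027099935275 box [[348.0, 269.0], [476.0, 214.0], [520.0, 316.0], [392.0, 371.0]]
cuptop 151 ((415.1183776855469, 199.75808715820312), (250.97280883789062, 87.38877868652344), 79.03075408935547) medz 0.07084140925178528 box [[348.0, 85.0], [434.0, 68.0], [482.0, 315.0], [396.0, 331.0]]
hoodtop 2893 ((647.7924194335938, -26.298675537109375), (99.5339126586914, 239.16419982910156), 0.5935011506080627) medz 0.13005977916545852 box [[597.0, 93.0], [599.0, -146.0], [699.0, -145.0], [696.0, 94.0]]
handle 81 ((513.356201171875, -6.805351257324219), (22.03302764892578, 217.14244079589844), 52.339988708496094) medz 0.18638540557066863 box [[421.0, 51.0], [593.0, -82.0], [606.0, -64.0], [434.0, 68.0]]
tray 3619 ((481.3457336425781, -24.994163513183594), (231.6338348388672, 236.19729614257812), 0.9412925839424133) medz 0.008386713871879614 box [[364.0, 91.0], [367.0, -145.0], [599.0, -141.0], [595.0, 95.0]]
jar 355 ((447.3203430175781, -128.0418701171875), (54.642730712890625, 392.9645690917969), 0.9422432780265808) medz 0.08477585647527563 box [[417.0, 68.0], [423.0, -325.0], [478.0, -324.0], [471.0, 69.0]]
```

```bash
python3 - <<'E'
from h import *
z=np.load('/tmp/top.npz');d=z['d'];P=pts('top',d);Z=np.where(d>0,P[...,2],-1)
def rect(m,n):
    q=P[m][:,:2];r=cv2.minAreaRect((q*1000).astype(np.float32));print(n,m.sum(),r,q.mean(0))
def b(a,c,e,f):
    m=np.zeros(d.shape,bool);m[a:c,e:f]=1;return m
rect(b(215,285,185,250)&(Z>.06)&(Z<.1),'cup')
rect(b(145,205,270,385)&(Z>.175)&(Z<.2),'handle')
rect(b(230,265,395,435)&(Z>.075)&(Z<.1),'jar')
E
python3 -m creep '[[1,30,-44,0,0,0,-0.03],[1,30,-44,0,0,0,-0.03],[1,30,-44,0,0,0,-0.03],[1,30,-44,0,0,0,-0.032],[1,30,-44,0,0,0,0]]' 40
python3 -m creep '[[1,30,-44,-10,0,0,0],[1,30,-44,-20,0,0,0],[1,30,-44,-30,0,0,0],[1,5,-3,-30,0,0,0],[1,0,0,0,0,0,0]]'
```

```text
cup 125 ((434.8273010253906, 292.0118713378906), (50.645896911621094, 82.40669250488281), 66.26512908935547) [0.4381943  0.29038876]
handle 55 ((590.131591796875, -66.26431274414062), (23.418872833251953, 13.279267311096191), 1.7787145376205444) [ 0.58985936 -0.06585234]
jar 347 ((450.072509765625, -295.3802795410156), (54.642730712890625, 58.24251174926758), 0.9422432780265808) [ 0.44961618 -0.29468233]
t: 0.72
eef_pos: [0.3397, 0.4263, 0.2311]
tool_rot: [-0.0, 0.202, 0.979, -0.0]
contact_force: [0.6, -0.5, 0.5]
gripper_width: 1.001
grasp_force: 0.0
t: 1.35
eef_pos: [0.433, 0.2912, 0.1394]
tool_rot: [-0.001, 0.202, 0.979, -0.002]
contact_force: [-0.5, 0.5, 0.2]
gripper_width: 1.001
grasp_force: 0.0
```

```bash
python3 -m creep '[[1,1,1,-40,0,0,0],[1,0,0,-35,0,0,0],[1,0,0,-14,0,0,0],[1,0,0,0,0,0,0],[0.4,0,0,0,0,0,0]]' 40
python3 -m creep '[[-1,0,0,0,0,0,0],[-1,0,0,0,0,0,0],[-1,0,0,0,0,0,0],[-1,0,0,0,0,0,0],[-1,0,0,0,0,0,0]]' 40
```

```text
t: 1.98
eef_pos: [0.4358, 0.295, 0.0537]
tool_rot: [0.001, 0.201, 0.98, 0.001]
contact_force: [0.1, -0.1, 0.3]
gripper_width: 0.815
grasp_force: 0.0
t: 2.6
eef_pos: [0.4357, 0.2947, 0.0537]
tool_rot: [0.001, 0.202, 0.979, 0.001]
contact_force: [-0.9, 0.3, 5.7]
gripper_width: 0.573
grasp_force: 41.6
```

```bash
python3 -m creep '[[0.9,0,0,0,0,0,0],[0.9,-1,-2,0,0,0,0],[0.9,0,0,-8,0,0,0],[0.9,0,0,0,0,0,0],[0.3,0,0,0,0,0,0]]' 40
python3 -m creep '[[-1,0,0,0,0,0,0],[-1,0,0,0,0,0,0],[-1,0,0,0,0,0,0],[-1,0,0,0,0,0,0],[-1,0,0,0,0,0,0]]' 40
```

```text
t: 3.22
eef_pos: [0.4339, 0.292, 0.0441]
tool_rot: [-0.0, 0.201, 0.979, -0.0]
contact_force: [-0.6, 0.8, 0.8]
gripper_width: 0.761
grasp_force: 0.0
t: 3.85
eef_pos: [0.4344, 0.2924, 0.0446]
tool_rot: [0.0, 0.201, 0.979, 0.0]
contact_force: [0.7, 0.6, 4.9]
gripper_width: 0.575
grasp_force: 42.5
```

Gripped well. Now I lift slowly.

```bash
python3 -m creep '[[-1,0,0,5,0,0,0],[-1,0,0,15,0,0,0],[-1,0,0,25,0,0,0],[-1,0,0,30,0,0,0],[-1,0,0,20,0,0,0]]'
python3 -m creep '[[-1,0,0,0,0,0,0],[-1,0,0,0,0,0,0]]'
python3 - <<'E'
from h import *
a,_=snap('scene');b,_=snap('top')
cv2.imwrite('pics/lift.png',np.hstack([cv2.resize(a[180:320,270:450],(400,311)),cv2.resize(b[190:310,150:305],(400,311))])[:,:,::-1])
E
```

```text
t: 4.47
eef_pos: [0.4336, 0.291, 0.1406]
tool_rot: [-0.0, 0.202, 0.979, -0.001]
contact_force: [0.3, -0.0, -1.3]
gripper_width: 0.573
grasp_force: 44.2
t: 4.72
eef_pos: [0.4332, 0.2912, 0.1385]
tool_rot: [-0.001, 0.202, 0.979, -0.001]
contact_force: [-0.2, 0.0, -1.4]
gripper_width: 0.577
grasp_force: 44.2
```

View pics/lift.png

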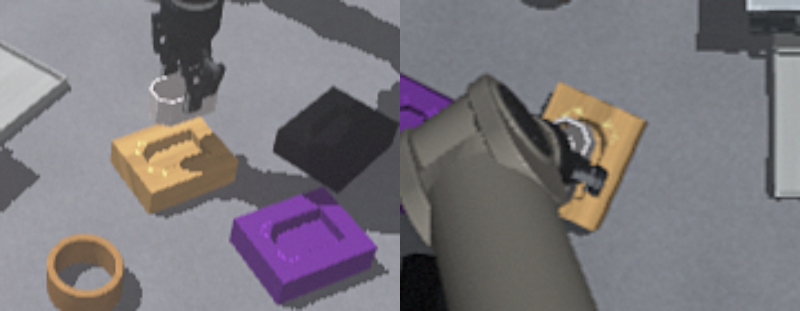

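The cup is in the grip (left panel, about (180,95)) and the mould is empty. Next I carry it to the tray.

```bash
python3 -m creep '[[-1,5,-25,0,0,0,0.07],[-1,9,-50,0,0,0,0.07],[-1,9,-50,0,0,0,0.07],[-1,9,-50,0,0,0,0.07],[-1,9,-50,0,0,0,0.07]]'
python3 -m creep '[[-1,9,-50,0,0,0,0.067],[-1,5,-35,0,0,0,0],[-1,1,-10,0,0,0,0],[-1,0,0,0,0,0,0],[-1,0,0,0,0,0,0]]'
```

```text
t: 5.45
eef_pos: [0.4746, 0.0652, 0.1386]
tool_rot: [-0.001, 0.027, 1.0, -0.0]
contact_force: [1.6, 0.4, -1.4]
gripper_width: 0.576
grasp_force: 44.1
t: 6.08
eef_pos: [0.4897, -0.0263, 0.139]
tool_rot: [-0.0, -0.007, 1.0, 0.0]
contact_force: [-0.5, 0.6, -1.4]
gripper_width: 0.579
grasp_force: 44.2
```

```bash
python3 -m creep '[[-1,0,0,-35,0,0,0],[-1,0,0,-40,0,0,0],[-1,0,0,-25,0,0,0],[-1,0,0,-8,0,0,0],[-1,0,0,0,0,0,0]]'
python3 -m creep '[[-1,0,0,-2,0,0,0],[-1,0,0,0,0,0,0]]'
```

```text
t: 6.7
eef_pos: [0.4901, -0.0272, 0.0313]
tool_rot: [-0.0, -0.006, 1.0, 0.0]
contact_force: [-0.6, 0.7, -1.4]
gripper_width: 0.574
grasp_force: 44.2
t: 6.95
eef_pos: [0.4906, -0.0278, 0.0301]
tool_rot: [0.001, -0.006, 1.0, 0.0]
contact_force: [-0.0, -1.4, -1.6]
gripper_width: 0.577
grasp_force: 44.2
```

```bash
python3 -m creep '[[-1,0,0,-2,0,0,0],[-1,0,0,0,0,0,0]]'
python3 -m creep '[[-1,0,0,-2,0,0,0],[-1,0,0,0,0,0,0]]'
```

```text
t: 7.2
eef_pos: [0.49, -0.028, 0.0274]
tool_rot: [0.0, -0.006, 1.0, 0.0]
contact_force: [-0.2, -0.7, -2.7]
gripper_width: 0.574
grasp_force: 44.2
t: 7.45
eef_pos: [0.4902, -0.028, 0.0256]
tool_rot: [0.0, -0.006, 1.0, 0.0]
contact_force: [-1.5, 0.1, 4.8]
gripper_width: 0.58
grasp_force: 45.0
```

The base is touching the tray floor. I release and rise.

```bash
python3 -m creep '[[0.7,0,0,0,0,0,0],[1,0,0,0,0,0,0],[1,0,0,0,0,0,0],[1,0,0,0,0,0,0],[1,0,0,0,0,0,0]]'
python3 -m creep '[[1,0,0,15,0,0,0],[1,0,0,40,0,0,0],[1,0,0,60,0,0,0],[1,0,0,60,0,0,0],[1,0,0,30,0,0,0]]'
python3 - <<'E'
from h import *
a,_=snap('scene','place.png');im,d=snap('top')
cv2.imwrite('pics/place.png',np.hstack([cv2.resize(a[150:290,150:330],(400,311)),cv2.resize(im[150:290,250:430],(400,311))])[:,:,::-1])
E
```

```text
t: 8.07
eef_pos: [0.49, -0.028, 0.0253]
tool_rot: [-0.0, -0.006, 1.0, 0.0]
contact_force: [1.0, -1.0, -0.2]
gripper_width: 1.006
grasp_force: 0.0
t: 8.7
eef_pos: [0.4912, -0.0282, 0.2348]
tool_rot: [0.003, -0.005, 1.0, 0.0]
contact_force: [-0.1, -0.5, -0.9]
gripper_width: 0.998
grasp_force: 0.0
```

View pics/place.png

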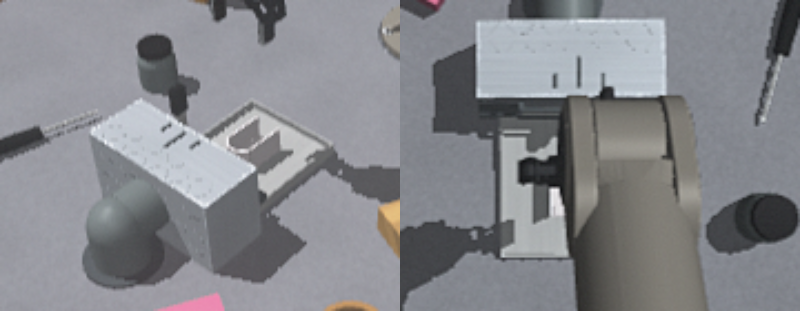

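The cup stands upright in the tray (left panel, about (255,145)), and the shutter is still shut. Now the handle.

```bash
python3 -m creep '[[1,30,-10,0,0,0,0.01],[0.5,40,-15,0,0,0,0],[0.5,28,-12,0,0,0,0],[0.5,0,0,0,0,0,0],[0.5,0,0,0,0,0,0]]'
```

```text
t: 9.43
eef_pos: [0.5869, -0.0648, 0.2297]
tool_rot: [-0.001, -0.01, 1.0, 0.0]
contact_force: [-0.5, 0.3, 0.8]
gripper_width: 0.751
grasp_force: 0.0
```

```bash
python3 -m creep '[[0.3,3,-1,-30,0,0,0],[0,0,0,-35,0,0,0],[-0.2,0,0,-16,0,0,0],[-0.3,0,0,0,0,0,0],[-0.3,0,0,0,0,0,0]]'
python3 -m creep '[[-0.6,0,0,0,0,0,0],[-1,0,0,0,0,0,0],[-1,0,0,0,0,0,0],[-1,0,0,0,0,0,0],[-1,0,0,0,0,0,0]]' 60
```

```text
t: 10.05
eef_pos: [0.5917, -0.066, 0.1506]
tool_rot: [0.001, -0.011, 1.0, 0.0]
contact_force: [-0.5, -0.7, -0.0]
gripper_width: 0.348
grasp_force: 0.0
t: 10.68
eef_pos: [0.5918, -0.0655, 0.1507]
tool_rot: [0.001, -0.011, 1.0, 0.0]
contact_force: [-1.0, 2.3, 6.4]
gripper_width: 0.157
grasp_force: 58.9
```

```bash
python3 -m creep '[[-1,0,5,0,0,0,0],[-1,0,8,0,0,0,0],[-1,0,8,0,0,0,0],[-1,0,6,0,0,0,0],[-1,0,3,0,0,0,0]]'
python3 -m creep '[[-1,0,0,0,0,0,0],[-1,0,0,0,0,0,0],[-1,0,0,0,0,0,0]]'
python3 - <<'E'
from h import *
a,_=snap('scene');im,d=snap('top')
cv2.imwrite('pics/gate.png',np.hstack([cv2.resize(a[150:290,150:330],(400,311)),cv2.resize(im[150:290,250:430],(400,311))])[:,:,::-1])
P=pts('top',d);Z=np.where(d>0,P[...,2],-1)
print(get_obs()['eef_pos'],get_obs()['contact_force'])
E
```

```text
t: 11.3
eef_pos: [0.5913, -0.0398, 0.1507]
tool_rot: [0.001, -0.009, 1.0, -0.002]
contact_force: [-2.9, -10.4, 6.5]
gripper_width: 0.154
grasp_force: 59.1
t: 11.68
eef_pos: [0.5913, -0.0398, 0.1507]
tool_rot: [0.001, -0.009, 1.0, -0.002]
contact_force: [-2.5, -7.8, 7.1]
gripper_width: 0.161
grasp_force: 59.2
[ 0.59127062 -0.03982308  0.15066261] [-2.50523842 -7.89077999  7.37123743]
```

View pics/gate.png

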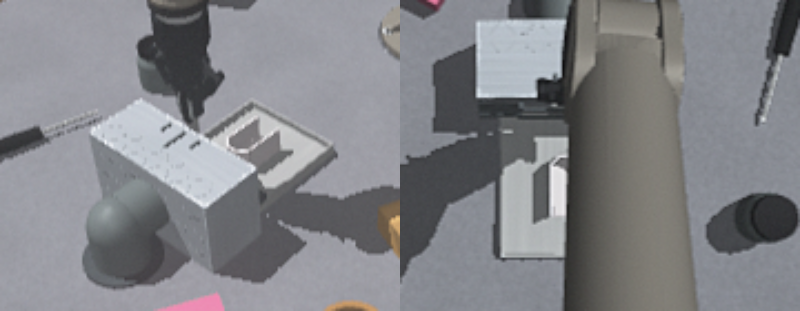

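The handle is held about 26 mm along, pinched at left panel (190,110). The cup has not moved. I add 4 mm and check the handle in a close crop.

```bash
python3 -m creep '[[-1,0,2,0,0,0,0],[-1,0,2,0,0,0,0],[-1,0,0.5,0,0,0,0],[-1,0,0,0,0,0,0],[-1,0,0,0,0,0,0]]'
python3 - <<'E'
from h import *
a,_=snap('scene')
p=camera_params('scene');K=np.array(p["intrinsics"]);T=np.linalg.inv(np.array(p["cam_to_world"]))
def proj(w):
    c=T[:3,:3]@w+T[:3,3];return K[0,0]*c[0]/-c[2]+K[0,2],-K[1,1]*c[1]/-c[2]+K[1,2]
x0,y0,s=200,165,8
o=cv2.resize(a[y0:y0+70,x0:x0+80],None,fx=s,fy=s,interpolation=cv2.INTER_NEAREST)[:,:,::-1].copy()
for y,c in((-.0665,(0,0,255)),(-.0365,(0,255,0)),(-.0065,(255,0,0))):
    for z in(.141,.186):   # back face of handle, x=.602
        u,v=proj(np.array([.602,y,z]));cv2.circle(o,(int((u-x0+.5)*s),int((v-y0+.5)*s)),4,c,-1)
cv2.imwrite('pics/close.png',o)
E
```

```text
t: 12.4
eef_pos: [0.5912, -0.036, 0.1507]
tool_rot: [0.001, -0.009, 1.0, -0.002]
contact_force: [-3.7, -9.4, 7.8]
gripper_width: 0.154
grasp_force: 59.1
```

View pics/close.png

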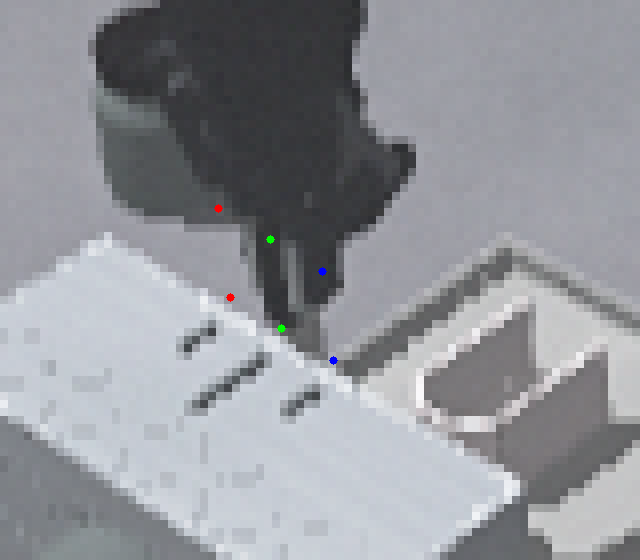

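The black handle, at crop (275,290), lines up with the green half mark and the long ridge. The 9.4 N side force matches the spring at half travel, and the cup stands free in the tray. I'm handing in.

```bash
python3 -c "
from station import *
print(hand_in())"
```

```text
the job is handed in; nothing more can be done
None
```

The heel cup stands flat and released in the tray, the gripper is holding the shutter at about half of its travel (side force 9.4 N), and the job is handed in; the hand-in call returned no verdict.

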